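# Load the filter cartridge through the dust flap

## Task

Pick up the blue filter cartridge by its white fin, set it in the loading tray of the white water-filter unit with its spigot towards the flap, and slide it in through the spring flap until the flap has swung shut behind it and the cartridge is fully home, with the rubber seal inside pushed back to its stop. Feel for the stop and press gently, with no more than about 15 N, then let go; leave the shaker, the mug and the small glass where they stand.

Things in the scene. Friction and masses are not known exactly. Their poses are not given: they have to be found in the camera images.
- fin (a point): grip point in the white upright fin of the blue filter cartridge (loose, 0.16 kg), 80 mm above the underside. Fin 12 mm thick (y), 34 long (x), from the body's top to 100 mm above the underside. Body 80 long (x) x 38 wide (y) x 42 high mm, from 20 mm behind this point to 60 mm ahead of it. Axes: x towards the spigot, z up.
- spigot (a point): tip of the cartridge's white round spigot, 18 mm in diameter, which stands 14 mm out of the +x end of its body, 29 mm above its underside and 74 mm ahead of the fin's grip point.
- unit: white water-filter unit of slippery plastic, fixed. Origin at its underside on the centre line, below the mouth (plane of the shut flap); x points into the housing, y left, z up. Ahead of the mouth (x -115 to 0 mm) lies an open loading tray. Its floor runs on level into the housing, 8 mm above the underside, between two guide rails 10 mm high, 43 mm apart, with flared lips along the tray.
- tray (a point): point on the tray's floor, on the centre line, 85 mm ahead of the mouth. With the fin straight above it the cartridge stands in the tray, its spigot 11 mm short of the flap. Axes as the unit's.
- roof (a point): point on the centre line 75 mm behind the mouth, level with the top of the housing's roof (62 mm above the unit's underside, 6 thick, 84 wide). A 22 mm wide slot, open at the mouth, runs along the centre line through the roof; the fin travels in it and stands 46 mm out of it. A rear hood, 88 mm high, begins 208 mm behind the mouth.
- flap (a joint): angle of the blue spring flap (rad): 0 shut, up to 1.65 swung into the housing. Upright hinge 26 mm left of the centre line; 44 mm wide, 19 to 46 mm above the unit's underside (below the cartridge's top, so the fin passes over it). A light spring resists the cartridge with about 2 to 8 N and shuts the flap once the body's rear face is 44 mm (fin 64 mm) past the mouth.
- seal (a joint): how far the rubber seal has been pushed in (m): 0 untouched, 0.006 at its hard stop (home). It is hidden in the housing on the centre line; its face first stands 135 to 171 mm behind the mouth (varies, not measured), so the fin is 67 to 103 mm behind the mouth at home. The spigot pushes it; it resists with about 4 N, then stops hard, and stays where it is pushed.
- pepper: glass shaker with a grey top, 44 mm in diameter, 90 mm high, standing; origin at the centre of its underside.
- mug: white mug with blue dots, 92 x 127 mm with its handle, 93 mm high; origin at the centre of its underside.
- glass_5: small upturned drinking glass, 50 mm in diameter, 63 mm high; origin at the centre of its underside.
There are look-alikes about, which are no part of the job. What is shaped like the part that bears fin but yellow is not meant.

How it is judged:
On the way, in this order (a step that is already met when the one before it is completed fails the run):
1. the cartridge stands in the loading tray, in line with the unit and pushes the flap open (value of joint flap above 0.5 rad and x of fin in the frame of unit between -0.08 and 0.055 m and x of spigot in the frame of unit above 0 m and z of fin in the frame of unit below 0.095 m and angle between the x axis of fin and the x axis of unit, either way round below 0.2 rad), for 0.1 s.
2. the flap has swung shut behind the cartridge and the seal has been pushed home (value of joint flap below 0.1 rad and value of joint seal above 0.0045 m and x of fin in the frame of unit above 0.063 m), for 0.2 s.
At the end, for the whole second after the job is handed in: The cartridge stands upright in the housing (0.1 rad), released, at rest, spigot tip over 135 mm and fin 63 to 108 mm behind the mouth, fin within 6 mm of the centre line, seal pushed in over 4.5 of its 6 mm, flap shut behind it (under 0.1 rad) (all of step 2 and x of fin in the frame of unit below 0.108 m and x of spigot in the frame of unit above 0.135 m and y of fin in the frame of unit between -0.006 and 0.006 m and z of fin in the frame of unit below 0.092 m and angle between fin's own z axis and vertical below 0.1 rad and contact force between the fingers and cartridge below 0.1 N and linear speed of cartridge below 0.02 m/s); the robot touches nothing.
It fails at once if the cartridge is pressed on the seal with more than 20 N (contact force between cartridge and seal above 20 N).
It fails at once if the flap is struck or pressed with more than 20 N (contact force between anything else and flap above 20 N).
It fails at once if a bystander is moved by more than 25 mm or tipped (distance of any of pepper, mug, glass_5 from where it was at the start of the episode above 0.025 m or angle between any of pepper, mug, glass_5's own z axis and vertical above 0.3 rad).
It also fails if it takes over 50 s, if anything falls off the work surface, if the arm or the gripper's body presses on something with over 40 N, if the wrist force passes 120 N, or if a joint passes its speed limit or range.

## Robot

A 6-joint arm with a two-finger parallel gripper is mounted at the origin on a cart in front of the work surface, level with it; the furniture and walls round the work are solid. World frame = base frame: x ahead of the robot, y to its left, z up, the work surface at z = 0. Lengths are in m, angles in rad, forces in N, time in s.
With the tool pointing down it reaches from about 0.35 to 0.95 m from the base axis. Payload 17.4 kg.
Tool frame: the origin (TCP) lies midway between the tips of the shut fingers; the grasp point (between the pads) lies 19 mm behind it; z points along the fingers, y is the line along which they close (so a half turn about z gives the same grasp; the last joint's range is limited). The gripper opens to 93 mm and grips with 3 to 60 N. Pads are 15 mm wide; open, the fingers measure 128 mm over their backs; the gripper's body (75 mm by 188 mm) begins 65 mm behind the grasp point.
Start: joints at [1.163, 0.116, 1.442, -0, 1.584, -0.038], TCP at [0.244, 0.629, 0.219] pointing down, gripper open.
Joint ranges: [-2.83, 2.83], [-0.83, 2.19], [0.07, 2.5], [-1.14, 4.28], [0.01, 3], [-2.97, 2.97]. Speed limits (rad/s): [1.89, 1.89, 2.22, 3.14, 3.14, 3.14].

## Interface

Orientations are given as a rotation vector (axis times angle).
In Python, from plant import arm, grab_frame, camera_info, models gives the robot as it stands.
- The arm moves only by the tool jog_arm, never from a script. Its argument "series" is a list of rows, each an object with "fingers": the finger opening in mm, from 0 to 93; "dp": the shift along the tool's x, y, z in mm, a list of three; "turn": the turn, a rotation vector about the tool's x, y, z in rad, a list of three. A call has 1 to 5 rows; each row shifts and turns the commanded pose from where the row before left it, along the tool's axes as they then stand; what a row does not reach is not made up. A row lasts 1/12 s, in which the tool goes at most 41.7 mm and 7.16 degrees, less where a joint would pass 70% of its speed; a pose out of reach is approached as far as the arm can. A call with a gripper value outside its range is refused whole. The fingers move at their own pace and stop on an object; the grip force is fixed at half the most. Time passes only in rows, so rows that do not move let the fingers close. It gives the time, the measured TCP pose, the force, the opening and the grip force at its end, in the units of the state.
- arm.get_state(): the state, without advancing time (a new reading comes with each control period).
- grab_frame(name): name is "scene" or "top" or "wrist"; returns (picture, depth): 420x560x3 uint8, red, green, blue; 420x560 float32, m along the optical axis (not along the pixel's ray), 0 where there is no reading.
- camera_info(name): a dict with "fx", "fy", "cx", "cy" (pixels), "dist" ([k1, k2, p1, p2, k3] as OpenCV has them; the pictures are not rectified), "extrinsics" (4x4, takes a point from world to camera coordinates). Camera axes: x right, y down, z forward; pixel columns grow to the right and rows downward; lengths in m; the calibration is good to about 2 mm. A picture is of the moment at which its call begins: read the wrist's pose just before it. camera_info takes no time and is no camera call; for the wrist camera it gives the pose at the moment of the call.
- arm.sign_off(): hands the job in; it is judged then, once.
Trained networks look in the newest picture that a camera, given by its name, has taken for a name from the list of things; names that differ only in an ending like _2 or _b are one class to them, and where a whole thing is asked for, a point or a joint stands for the part that bears it (a point fixed in the world has none). Each returns a list of dicts, best first, with "p" (0 to 1); they miss things now and then, are a little off and sometimes report something else, mostly with a low value. They report only what shows in the picture. A call takes as long as a camera call. They do not tell look-alikes from the thing itself.
- models.search_frame(target, camera): "location" ([column, row] as shares, 0 to 1, of the picture: columns of its width, rows of its height, amid what is visible of it).
- models.trace(target, camera): "region" (420x560 bool, what is visible of it) and "location" ([column, row] as shares, 0 to 1, of the picture: columns of its width, rows of its height, amid what is visible of it).
- models.tip_of(target, camera): "location" ([column, row] as shares, 0 to 1, of the picture: columns of its width, rows of its height: a listed point, or the origin of a listed thing).
The state is a dict: "clock": time; "joint_pos": joint angles; "dq": joint speeds; "effort": joint torques, N m; "tool_pos": TCP position; "orientation": TCP orientation; "wrist_force": force on the tool from outside, world axes, zero at the start; "torque": the same for the moment, N m; "grip_width": opening from 0.0 (shut) to 1.0 (fully open); "finger_force": force on a finger pad.
Only numpy, scipy, OpenCV 4.12 (cv2) and the standard library are available. Lean on these libraries where they do the work, as an engineer would, in place of code of your own. Each camera call takes 0.05 s, during which the arm holds its last target. There are 200 camera calls.

## Working session

There is one attempt and no reset: what is moved stays moved. The work goes in short steps, Python scripts to look and compute and a tool call to move; the robot and the scene stay as the last step left them, time stands still between calls to the robot, and variables do not carry over. Pictures are saved under pics/ and viewed, at most 10 in all, crops included, and the job is handed in when it is done.

Besides the shell and the picture viewer there is one more tool, called after ">>>" as name(argument=value, ...), one argument or row to a line, values as JSON. jog_arm: Moves the arm, as the interface text tells. Its arguments: {"type":"object","properties":{"series":{"type":"array"}},"required":["series"]}

```bash
mkdir -p pics
cat > h.py <<'E'
import numpy as np, cv2
from plant import arm, grab_frame, camera_info, models
def world(cam,uv,depth=None,z=None,info=None):
    c=info or camera_info(cam); K=np.array([[c['fx'],0,c['cx']],[0,c['fy'],c['cy']],[0,0,1.]])
    uv=np.asarray(uv,float).reshape(-1,1,2)
    n=cv2.undistortPoints(uv,K,np.array(c['dist'],float)).reshape(-1,2)
    T=np.linalg.inv(np.array(c['extrinsics'])); r=np.c_[n,np.ones(len(n))]
    if depth is not None: return (r*np.asarray(depth).reshape(-1,1))@T[:3,:3].T+T[:3,3]
    d=r@T[:3,:3].T; return T[:3,3]+d*((z-T[2,3])/d[:,2])[:,None]
def proj(cam,P,info=None):
    c=info or camera_info(cam); K=np.array([[c['fx'],0,c['cx']],[0,c['fy'],c['cy']],[0,0,1.]])
    E=np.array(c['extrinsics']); return cv2.projectPoints(np.asarray(P,float).reshape(-1,1,3),cv2.Rodrigues(E[:3,:3])[0],E[:3,3],K,np.array(c['dist'],float))[0].reshape(-1,2)
E
python3 - <<'E'
from h import *
fs={}
for c in('scene','top'):
    im,d=grab_frame(c); fs[c]=im; cv2.imwrite(f'pics/{c}0.png',im[:,:,::-1])
    for t in('fin','spigot','tray','roof','unit','pepper','mug','glass_5'):
        for r in models.tip_of(t,c)[:3]:
            u=np.array(r['location'])*[560,420]; z={'fin':.08,'spigot':.029,'tray':.008,'roof':.062}.get(t,0)
            print(c,t,round(r['p'],2),u.round(1),world(c,u,z=z).round(3))
print(arm.get_state())
E
```

```text
scene fin 0.72 [206.8 211.5] [[0.399 0.419 0.08 ]]
scene fin 0.68 [241.  197.3] [[0.503 0.425 0.08 ]]
scene spigot 0.82 [263.3 201.3] [[0.584 0.441 0.029]]
scene spigot 0.68 [179.4 228.9] [[0.339 0.462 0.029]]
scene roof 0.58 [311.7 221.6] [[0.594 0.248 0.062]]
scene roof 0.41 [259.2 260.3] [[0.408 0.205 0.062]]
scene unit 0.76 [294.1 248.7] [[0.543 0.252 0.   ]]
scene pepper 0.59 [286.9 199.5] [[0.671 0.446 0.   ]]
scene pepper 0.23 [291.8 249. ] [[0.537 0.254 0.   ]]
scene glass_5 0.58 [326.7 319.2] [[0.452 0.034 0.   ]]
top fin 0.93 [228.3 266.4] [[0.399 0.41  0.08 ]]
top fin 0.87 [220.1 216.7] [[0.504 0.429 0.08 ]]
top spigot 0.79 [200.7 290. ] [[0.349 0.476 0.029]]
top tray 0.74 [302.8 243.1] [[0.453 0.25  0.008]]
top tray 0.45 [299.5 208.8] [[0.532 0.257 0.008]]
top roof 0.98 [295.5 171.8] [[0.606 0.266 0.062]]
top unit 0.94 [298.5 208.7] [[0.533 0.259 0.   ]]
top pepper 0.68 [221.3 152.7] [[0.668 0.44  0.   ]]
top mug 0.85 [160.6 225.3] [[0.496 0.578 0.   ]]
top glass_5 0.87 [401.1 241.3] [[0.457 0.026 0.   ]]
{'clock': 0.9, 'joint_pos': array([ 1.16321643e+00,  1.15990521e-01,  1.44154887e+00,  4.70516321e-06,
        1.58400802e+00, -3.77954038e-02]), 'dq': array([ 0.0017586 ,  0.00178166,  0.00037666, -0.00106369,  0.00085022,
       -0.00044839]), 'effort': array([-1.06613694e-03, -7.21059251e+01, -6.22737622e+01,  7.80095975e-02,
        1.84627902e-02, -1.06802699e-05]), 'tool_pos': array([0.24396742, 0.6293917 , 0.2186843 ]), 'orientation': array([5.77551250e-01, 3.08804226e+00, 7.09407813e-05]), 'wrist_force': array([-0.12580794, -0.27407866,  0.9120024 ]), 'torque': array([ 0.00289404, -0.02733687,  0.00858221]), 'finger_force': 0.0, 'grip_width': 0.9987503909017368}
```

View pics/top0.png

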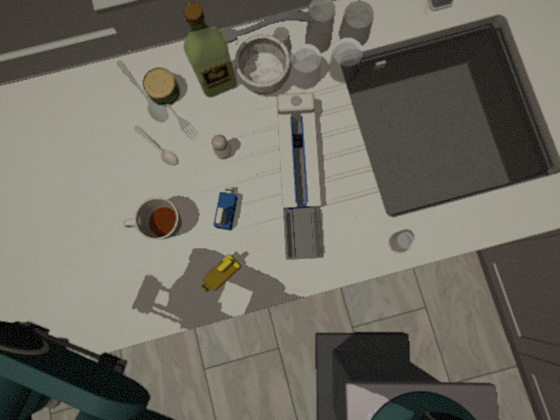

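View pics/scene0.png

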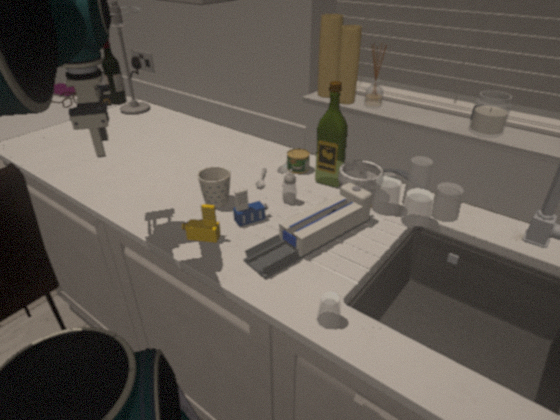

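The top view shows the blue cartridge at about (227,209), with its fin at (220,217) and its spigot pointing up towards (233,190). The yellow look-alike is at (222,272). The unit's tray is at (303,240), its mouth at (299,208), and its hood at (296,102).

Run:
```python
from h import *
im,d=grab_frame('top'); 
hsv=cv2.cvtColor(im,cv2.COLOR_RGB2HSV)
b=((hsv[...,0]>100)&(hsv[...,0]<125)&(hsv[...,1]>130)).astype(np.uint8); b[:180]=0;b[235:]=0;b[:,:205]=0;b[:,250:]=0
v,u=np.nonzero(b); w=world('top',np.c_[u,v],d[v,u]); w=w[(w[:,2]>.034)&(w[:,2]<.05)]
print(len(w), np.median(w[:,2])); 
r=cv2.minAreaRect((w[:,:2]*1000).astype(np.float32)); print('cart body',r)
# unit: points on roof height
v,u=np.mgrid[85:265,265:335].reshape(2,-1); w=world('top',np.c_[u,v],d[v,u])
for lo,hi in((.052,.07),(.08,.095),(.012,.03)):
    m=(w[:,2]>lo)&(w[:,2]<hi); 
    if lo<.02: m&=(w[:,0]<.525)
    q=w[m]; print(lo,m.sum(),np.median(q[:,2]),cv2.minAreaRect((q[:,:2]*1000).astype(np.float32)), q[:,:2].mean(0))
    print(np.linalg.svd(q[:,:2]-q[:,:2].mean(0),full_matrices=False)[2][0])
big=cv2.resize(im[150:290,190:340],None,fx=5,fy=4.2,interpolation=cv2.INTER_CUBIC);big=cv2.resize(im[90:290,190:340],(450*4//3,600)[:2],interpolation=cv2.INTER_CUBIC) 
big=cv2.convertScaleAbs(big,alpha=1.5)
cv2.imwrite('pics/crop.png',big[:,:,::-1])
```

```text
372 0.04235571818950301
cart body ((524.5238647460938, 424.1864318847656), (35.561370849609375, 78.92485809326172), 79.83219146728516)
0.052 2715 0.06254938606355132 ((670.462158203125, 263.30609130859375), (290.81085205078125, 103.13053894042969), 8.54785442352295) [0.63920727 0.260145  ]
[-0.99467753 -0.10303691]
0.08 660 0.0875828979344428 ((764.133544921875, 280.6937255859375), (117.24027252197266, 55.34977722167969), 77.57884216308594) [0.75948373 0.26676166]
[-0.06065806 -0.9981586 ]
0.012 590 0.0209359377562347 ((472.4330749511719, 250.49176025390625), (106.70925903320312, 79.16374969482422), 1.5540897846221924) [0.47228827 0.24908438]
[-0.98750405 -0.1575936 ]
```

View pics/crop.png

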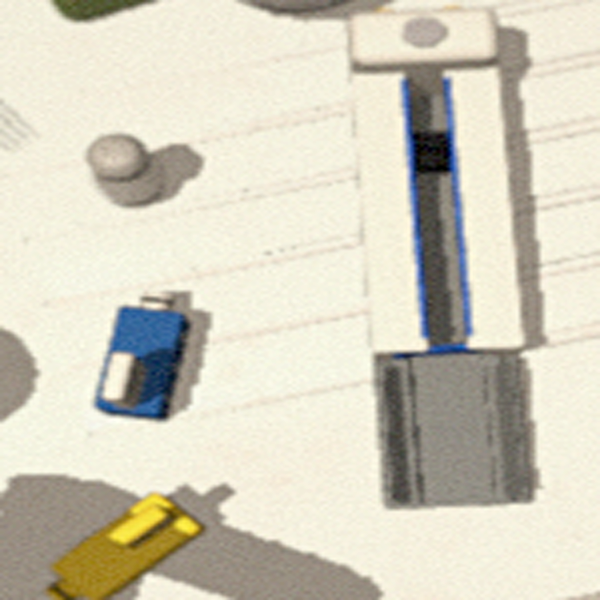

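The crop shows the cartridge upright, with its yaw about -10°, its fin at (122,378), and its spigot at (157,301). The unit is tilted about +6°, with its mouth at (447,350). These agree with the fit: the fin is at about (0.505,0.428), and the body measures 79×36 mm with its top at 42 mm.

>>> jog_arm(
  series=[
    {"fingers": 93,"dp": [-31.6,-9.3,0],"turn": [0,0,0]},
    {"fingers": 93,"dp": [-31.6,-9.3,0],"turn": [0,0,0]},
    {"fingers": 93,"dp": [-31.6,-9.3,0],"turn": [0,0,0]},
    {"fingers": 93,"dp": [-31.6,-9.3,0],"turn": [0,0,0]},
    {"fingers": 93,"dp": [-31.6,-9.3,0],"turn": [0,0,0]},
  ],
)

```text
clock: 1.37
tool_pos: [0.3755, 0.5278, 0.2187]
orientation: [0.577, 3.088, 0.0]
wrist_force: [0.8, 0.5, 0.5]
grip_width: 0.999
finger_force: 0.0
```

>>> jog_arm(
  series=[
    {"fingers": 93,"dp": [-31.6,-9.3,0],"turn": [0,0,0]},
    {"fingers": 93,"dp": [-31.6,-9.3,0],"turn": [0,0,0]},
    {"fingers": 93,"dp": [-31.6,-9.3,0],"turn": [0,0,0]},
    {"fingers": 93,"dp": [-31.6,-9.3,0],"turn": [0,0,0]},
    {"fingers": 93,"dp": [-31.6,-9.3,0],"turn": [0,0,0]},
  ],
)

```text
clock: 1.78
tool_pos: [0.5061, 0.4272, 0.2188]
orientation: [0.578, 3.088, 0.0]
wrist_force: [-0.6, -0.1, -0.2]
grip_width: 1.001
finger_force: 0.0
```

>>> jog_arm(
  series=[
    {"fingers": 93,"dp": [0,0,0],"turn": [0,0,-0.096]},
    {"fingers": 93,"dp": [0,0,0],"turn": [0,0,-0.096]},
    {"fingers": 93,"dp": [0,0,0],"turn": [0,0,0]},
  ],
)

```text
clock: 2.03
tool_pos: [0.5055, 0.428, 0.2186]
orientation: [-0.273, -3.13, 0.0]
wrist_force: [-0.7, 0.1, -0.5]
grip_width: 0.998
finger_force: 0.0
```

```bash
cat >> h.py <<'E'
from scipy.spatial.transform import Rotation as R
def goto(p,yaw_y):
    "remaining move (tool mm, turn about tool z) so tool y points at yaw_y (rad), tool down"
    s=arm.get_state(); Rm=R.from_rotvec(s['orientation']).as_matrix()
    ya=np.arctan2(Rm[1,1],Rm[0,1]); print('tcp',s['tool_pos'].round(4),'yaw_y',ya.round(4),'tilt',Rm[:2,2].round(4),'F',s['wrist_force'].round(1),'t',s['clock'],'w',round(s['grip_width'],3),'ff',s['finger_force'])
    print('dp mm',(Rm.T@(np.array(p)-s['tool_pos'])*1000).round(1),'turn z',round(ya-yaw_y,4))
E
python3 - <<'E'
from h import *
i=camera_info('wrist'); im,d=grab_frame('wrist')
for t in('fin','spigot'):
    for r in models.tip_of(t,'wrist')[:3]:
        u=np.array(r['location'])*[560,420]; print(t,round(r['p'],2),u.round(1),world('wrist',u,z={'fin':.08,'spigot':.029}[t],info=i).round(4))
v,u=np.mgrid[0:420,0:560].reshape(2,-1); w=world('wrist',np.c_[u,v],d[v,u],info=i)
near=(d[v,u]>0)&(np.hypot(w[:,0]-.515,w[:,1]-.426)<.08)
for n,lo,hi in(('fin',.094,.106),('body',.037,.047)):
    m=near&(w[:,2]>lo)&(w[:,2]<hi); q=(w[m,:2]*1000).astype(np.float32); print(n,m.sum(),np.median(w[m,2]) if m.any() else 0,cv2.minAreaRect(q) if m.sum()>3 else '')
cv2.imwrite('pics/w0.png',im[:,:,::-1]); goto([.505,.428,.065],np.pi/2-.178)
E
```

```text
fin 0.91 [250.1 103.7] [[0.3998 0.4132 0.08  ]]
fin 0.69 [286.3 202.8] [[0.5036 0.4312 0.08  ]]
spigot 0.8 [296.7  52.9] [[0.3519 0.4693 0.029 ]]
spigot 0.6 [279.5 251.7] [[0.5785 0.4101 0.029 ]]
fin 392 0.10048663774303643 ((503.9071044921875, 428.1278076171875), (11.155414581298828, 33.080833435058594), 79.89014434814453)
body 1596 0.04271240886181574 ((530.7627563476562, 423.52191162109375), (37.590721130371094, 92.3751220703125), 79.38309478759766)
tcp [0.5048 0.4286 0.2187] yaw_y 1.39 tilt [0.     0.0001] F [-0.4  0.3  0.2] t 2.1833 w 1.001 ff 0.0
dp mm [ -0.3  -0.6 153.7] turn z -0.0028
```

View pics/w0.png

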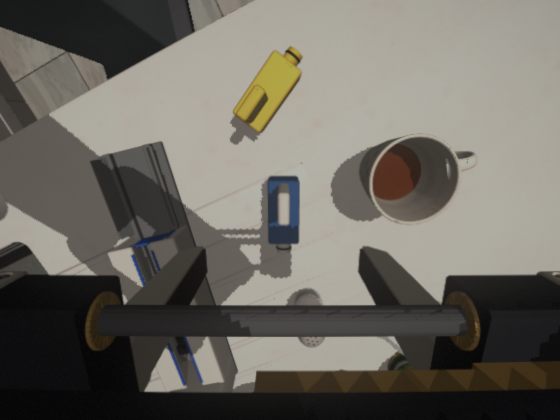

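The wrist view shows the blue cartridge's fin at (284,204) between the open fingers and in line with them, with the mug clear. The fin measures (0.504,0.428), 100 mm high and 33×11 mm, as expected. I'll descend and grip.

>>> jog_arm(
  series=[
    {"fingers": 93,"dp": [0.5,-0.6,38],"turn": [0,0,0]},
    {"fingers": 93,"dp": [0,0,38],"turn": [0,0,0]},
    {"fingers": 93,"dp": [0,0,38],"turn": [0,0,0]},
    {"fingers": 93,"dp": [0,0,26],"turn": [0,0,0]},
    {"fingers": 93,"dp": [0,0,13],"turn": [0,0,0]},
  ],
)

```text
clock: 2.6
tool_pos: [0.5028, 0.4273, 0.0616]
orientation: [-0.281, -3.126, 0.005]
wrist_force: [0.8, -0.1, 0.2]
grip_width: 1.002
finger_force: 0.0
```

>>> jog_arm(
  series=[
    {"fingers": 0,"dp": [0,0,0],"turn": [0,0,0]},
    {"fingers": 0,"dp": [0,0,0],"turn": [0,0,0]},
    {"fingers": 0,"dp": [0,0,0],"turn": [0,0,0]},
    {"fingers": 0,"dp": [0,0,0],"turn": [0,0,0]},
    {"fingers": 0,"dp": [0,0,0],"turn": [0,0,0]},
  ],
)

```text
clock: 3.02
tool_pos: [0.505, 0.4284, 0.0675]
orientation: [0.279, 3.127, 0.003]
wrist_force: [0.6, 0.3, 0.1]
grip_width: 0.691
finger_force: 0.0
```

>>> jog_arm(
  series=[
    {"fingers": 0,"dp": [0,0,0],"turn": [0,0,0]},
    {"fingers": 0,"dp": [0,0,0],"turn": [0,0,0]},
    {"fingers": 0,"dp": [0,0,0],"turn": [0,0,0]},
    {"fingers": 0,"dp": [0,0,0],"turn": [0,0,0]},
    {"fingers": 0,"dp": [0,0,0],"turn": [0,0,0]},
  ],
)

```text
clock: 3.43
tool_pos: [0.5044, 0.4279, 0.0657]
orientation: [0.279, 3.129, -0.0]
wrist_force: [-0.0, 0.2, 0.2]
grip_width: 0.336
finger_force: 0.0
```

>>> jog_arm(
  series=[
    {"fingers": 0,"dp": [0,0,0],"turn": [0,0,0]},
    {"fingers": 0,"dp": [0,0,0],"turn": [0,0,0]},
    {"fingers": 0,"dp": [0,0,0],"turn": [0,0,0]},
    {"fingers": 0,"dp": [0,0,0],"turn": [0,0,0]},
    {"fingers": 0,"dp": [0,0,0],"turn": [0,0,0]},
  ],
)

```text
clock: 3.85
tool_pos: [0.5044, 0.4279, 0.0655]
orientation: [-0.279, -3.129, 0.0]
wrist_force: [0.5, 0.1, -2.9]
grip_width: 0.128
finger_force: 30.0
```

>>> jog_arm(
  series=[
    {"fingers": 0,"dp": [0,0,-20],"turn": [0,0,0]},
    {"fingers": 0,"dp": [0,0,-30],"turn": [0,0,0]},
    {"fingers": 0,"dp": [0,0,-30],"turn": [0,0,0]},
    {"fingers": 0,"dp": [0,0,-20],"turn": [0,0,0]},
    {"fingers": 0,"dp": [0,0,0],"turn": [0,0,0]},
  ],
)

```text
clock: 4.27
tool_pos: [0.5055, 0.4289, 0.1709]
orientation: [0.278, 3.125, 0.007]
wrist_force: [0.2, 0.9, -1.3]
grip_width: 0.129
finger_force: 30.0
```

Run:
```python
from h import *
i=camera_info('wrist'); im,d=grab_frame('wrist')
v,u=np.mgrid[0:420,0:560].reshape(2,-1); w=world('wrist',np.c_[u,v],d[v,u],info=i)
m=(w[:,2]>.055)&(w[:,2]<.066)&(abs(w[:,1]-.25)<.07)&(w[:,0]<.75); q=w[m]; print('roof seen',m.sum(),q.min(0),q.max(0))
def fitunit(w):
    # outline of roof front edge & sides
    m=(w[:,2]>.056)&(w[:,2]<.067)&(w[:,0]<.72); q=w[m,:2]; return q
# Top camera refinement: side edges of roof per row of x, slot centre
it=camera_info('top'); imt,dt=grab_frame('top')
def analyse(w,name):
    yaw0=.1; o=np.array([.5325,.2585]); ex=np.array([np.cos(yaw0),np.sin(yaw0)]); ey=np.array([-ex[1],ex[0]])
    X=(w[:,:2]-o)@ex; Y=(w[:,:2]-o)@ey; m=(abs(w[:,2]-.062)<.005)&(abs(Y)<.06)&(X>-.02)&(X<.18)
    X,Y=X[m],Y[m]; L=[]
    for a in np.arange(.0,.17,.01):
        y=Y[(X>=a)&(X<a+.01)]
        if len(y)<8: continue
        inn=[y[y<0].max() if (y<0).any() else 9, y[y>0].min() if (y>0).any() else 9]
        L.append((a+.005,y.min(),inn[0],inn[1],y.max()))
    L=np.array(L); print(name,'xmin',np.sort(X)[:5].round(4)); print((L*1000).round(1))
v2,u2=np.mgrid[80:280,250:350].reshape(2,-1); analyse(world('top',np.c_[u2,v2],dt[v2,u2],info=it),'top')
analyse(w,'wrist')
cv2.imwrite('pics/w1.png',im[:,:,::-1]); goto([.4485,.250,.165],np.pi/2+.1)
```

```text
roof seen 2834 [0.52576201 0.20959922 0.05501634] [0.66174537 0.29507779 0.06578564]
top xmin [-0.0054 -0.0054 -0.0049 -0.0047 -0.0047]
[[ 5.00e+00 -4.70e+01 -1.74e+01  6.20e+00  3.55e+01]
 [ 1.50e+01 -4.79e+01 -1.67e+01  5.00e+00  3.61e+01]
 [ 2.50e+01 -4.71e+01 -1.75e+01  4.50e+00  3.57e+01]
 [ 3.50e+01 -4.83e+01 -1.85e+01  4.90e+00  3.47e+01]
 [ 4.50e+01 -4.90e+01 -1.81e+01  3.90e+00  3.35e+01]
 [ 5.50e+01 -4.84e+01 -1.85e+01  3.00e+00  3.41e+01]
 [ 6.50e+01 -4.93e+01 -1.95e+01  4.00e+00  3.37e+01]
 [ 7.50e+01 -5.06e+01 -2.06e+01  2.90e+00  3.27e+01]
 [ 8.50e+01 -5.09e+01 -1.98e+01  1.70e+00  3.16e+01]
 [ 9.50e+01 -5.06e+01 -2.08e+01  1.20e+00  3.21e+01]
 [ 1.05e+02 -5.18e+01 -2.19e+01  2.30e+00  3.19e+01]
 [ 1.15e+02 -5.21e+01 -2.16e+01  7.00e-01  3.07e+01]
 [ 1.25e+02 -5.20e+01 -1.00e-01  3.00e-01  2.95e+01]
 [ 1.35e+02 -5.31e+01 -6.00e-01  8.00e-01  3.03e+01]
 [ 1.45e+02 -5.40e+01 -3.00e-01  1.00e-01  2.99e+01]
 [ 1.55e+02 -5.31e+01 -6.00e-01  9.00e-01  2.89e+01]
 [ 1.65e+02 -5.44e+01 -1.60e+00  0.00e+00  2.77e+01]]
wrist xmin [-0.0065 -0.0064 -0.0063 -0.0062 -0.0061]
[[ 5.00e+00 -4.93e+01 -1.69e+01  4.00e+00  3.56e+01]
 [ 1.50e+01 -4.94e+01 -1.78e+01  4.30e+00  3.52e+01]
 [ 2.50e+01 -4.92e+01 -1.79e+01  3.00e+00  3.41e+01]
 [ 3.50e+01 -4.87e+01 -1.85e+01  3.50e+00  1.89e+01]
 [ 4.50e+01 -2.03e+01 -1.86e+01  3.70e+00  3.70e+00]
 [ 7.50e+01 -5.13e+01 -2.98e+01  9.00e+03 -2.98e+01]
 [ 8.50e+01 -5.30e+01 -2.59e+01  9.00e+03 -2.59e+01]
 [ 9.50e+01 -5.20e+01 -2.84e+01  9.00e+03 -2.84e+01]
 [ 1.05e+02 -5.33e+01 -3.29e+01  9.00e+03 -3.29e+01]
 [ 1.15e+02 -5.33e+01 -3.48e+01  9.00e+03 -3.48e+01]
 [ 1.25e+02 -5.33e+01 -3.62e+01  9.00e+03 -3.62e+01]]
tcp [0.5045 0.428  0.1658] yaw_y 1.393 tilt [0.0007 0.0005] F [-0.2 -0.6 -1.8] t 4.3667 w 0.129 ff 29.994525611400604
dp mm [  23.6 -185.1    0.7] turn z -0.2778
```

View pics/w1.png

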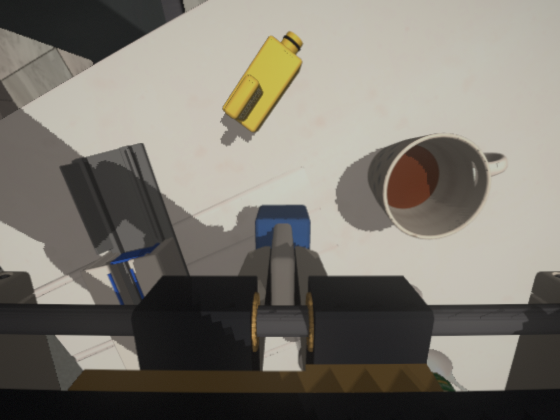

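The wrist view shows the cartridge hanging straight in the fingers, with its body at (283,225) and the tray at (120,200). From the roof and slot edges, the unit's yaw is about 0.054 and its mouth is near (0.529,0.252). Next I'll move to above the tray.

>>> jog_arm(
  series=[
    {"fingers": 0,"dp": [3,-20,0],"turn": [0,0,0]},
    {"fingers": 0,"dp": [5,-34,0],"turn": [0,0,0]},
    {"fingers": 0,"dp": [6,-37,0],"turn": [0,0,0]},
    {"fingers": 0,"dp": [6,-37,0],"turn": [0,0,0]},
    {"fingers": 0,"dp": [5,-34,0],"turn": [0,0,0]},
  ],
)

```text
clock: 4.78
tool_pos: [0.4496, 0.2711, 0.1633]
orientation: [-0.278, -3.127, 0.003]
wrist_force: [0.2, -0.8, -1.7]
grip_width: 0.124
finger_force: 30.0
```

>>> jog_arm(
  series=[
    {"fingers": 0,"dp": [4,-26,0],"turn": [0,0,0]},
    {"fingers": 0,"dp": [0,0,0],"turn": [0,0,-0.116]},
    {"fingers": 0,"dp": [0,0,0],"turn": [0,0,-0.116]},
    {"fingers": 0,"dp": [0,0,0],"turn": [0,0,0]},
    {"fingers": 0,"dp": [0,0,0],"turn": [0,0,0]},
  ],
)

```text
clock: 5.2
tool_pos: [0.4422, 0.2478, 0.1643]
orientation: [0.079, -3.139, 0.001]
wrist_force: [-0.7, -0.3, -1.3]
grip_width: 0.127
finger_force: 30.0
```

```bash
cat > look.py <<'E'
from h import *
import sys
goto([.4425,.2477,.165],np.pi/2+.054)
s=arm.get_state(); tcp=s['tool_pos']; yaw=.054; ex=np.array([np.cos(yaw),np.sin(yaw)]); ey=np.array([-ex[1],ex[0]])
for cam in('wrist','top'):
    i=camera_info(cam); im,d=grab_frame(cam)
    v,u=np.mgrid[0:420,0:560].reshape(2,-1); k=d[v,u]>0; v,u=v[k],u[k]; w=world(cam,np.c_[u,v],d[v,u],info=i)
    X=(w[:,:2]-tcp[:2])@ex*1000; Y=(w[:,:2]-tcp[:2])@ey*1000; Z=w[:,2]*1000; base=tcp[2]*1000-65
    m=(abs(Z-base-42)<4)&(abs(X)<70)&(abs(Y)<30); 
    for a in range(-30,70,10):
        t=m&(X>=a)&(X<a+10)
        if t.sum()>10: print(cam,'body',a,t.sum(),Y[t].min().round(1),Y[t].max().round(1))
    print('rear',np.sort(X[m])[:3].round(1))
    for a in range(-60,250,10):
        t=(abs(Z-62)<4)&(abs(Y)<60)&(X>=a)&(X<a+10)
        if t.sum()>15:
            y=np.sort(Y[t]); g=np.diff(y); j=g.argmax(); print(cam,'roof',a,t.sum(),y[0].round(1),y[-1].round(1),'slot',y[j].round(1),y[j+1].round(1))
    for a in range(-50,60,10):
        t=(Z>3)&(Z<35)&(abs(Y)<60)&(X>=a)&(X<a+10)
        if t.sum()>15:
            bins=[(np.median(Z[t&(Y>=b)&(Y<b+3)]).round(0) if (t&(Y>=b)&(Y<b+3)).sum()>2 else -1) for b in range(-42,42,3)]
            print(cam,'tray',a,Y[t].min().round(1),Y[t].max().round(1),*[int(b) for b in bins])
    cv2.imwrite(f'pics/{sys.argv[1]}_{cam}.png',im[:,:,::-1])
E
python3 look.py t1
```

```text
tcp [0.4422 0.2478 0.1643] yaw_y 1.6213 tilt [-0.0017 -0.0008] F [-0.7 -0.3 -1.3] t 5.2 w 0.127 ff 29.99392569065094
dp mm [-0.3 -0.1 -0.7] turn z -0.0035
wrist body -30 73 -17.1 15.4
wrist body -20 694 -20.0 17.8
wrist body -10 447 -20.1 17.8
wrist body 0 24 -19.5 17.2
rear [-20.6 -20.5 -20.5]
wrist roof 130 60 -20.3 17.4 slot -11.6 10.8
wrist roof 140 128 -20.5 17.5 slot -11.6 10.9
wrist roof 150 131 -21.7 18.7 slot -11.8 10.9
wrist roof 160 133 -21.9 20.0 slot -11.9 11.1
wrist roof 170 139 -23.3 20.2 slot -11.9 11.2
wrist tray -30 -41.5 41.3 9 9 9 19 18 18 14 9 8 9 9 9 9 9 9 9 9 8 9 8 9 18 18 19 9 9 9 8
wrist tray -20 -41.5 41.5 9 34 29 26 21 19 19 9 9 9 9 9 9 9 9 9 9 9 9 9 9 18 19 23 28 31 33 9
wrist tray -10 -39.4 38.8 32 33 30 26 22 19 18 9 9 9 9 8 9 9 9 9 9 9 8 9 9 19 19 22 27 32 33 -1
wrist tray 0 -39.6 38.1 33 33 30 26 22 -1 -1 10 9 8 9 9 9 9 9 9 8 8 9 8 9 -1 20 23 27 32 33 -1
wrist tray 10 -38.8 38.5 -1 34 31 27 23 -1 -1 -1 -1 -1 -1 -1 -1 -1 -1 -1 -1 -1 -1 -1 -1 -1 -1 23 27 31 33 -1
wrist tray 20 -39.3 38.9 33 33 30 27 -1 -1 -1 -1 -1 -1 -1 -1 -1 -1 -1 -1 -1 -1 -1 -1 -1 -1 -
[... 151 characters left out ...]
-1 33 31 27 -1 -1 -1 -1 -1 -1 -1 -1 -1 -1 -1 -1 -1 -1 -1 -1 -1 -1 -1 24 27 31 33 -1
rear []
top roof 110 22 22.0 42.2 slot 22.0 26.4
top roof 120 59 12.6 41.7 slot 12.9 14.8
top roof 130 69 -23.4 41.2 slot -10.1 11.9
top roof 140 116 -39.6 42.5 slot -10.3 11.3
top roof 150 117 -40.1 42.1 slot -10.9 13.1
top roof 160 122 -40.9 41.6 slot -11.6 12.3
top roof 170 113 -41.4 41.1 slot -10.2 11.8
top roof 180 114 -40.3 42.4 slot -10.8 11.4
top roof 190 117 -40.8 42.1 slot -11.3 12.7
top roof 200 116 -41.2 41.6 slot -10.3 12.0
top roof 210 117 -40.0 41.0 slot -10.2 11.5
top roof 220 111 -40.6 42.4 slot -11.0 11.3
top roof 230 111 -41.3 42.1 slot -11.6 12.6
top roof 240 114 -39.8 41.6 slot -10.4 12.0
```

View pics/t1_wrist.png

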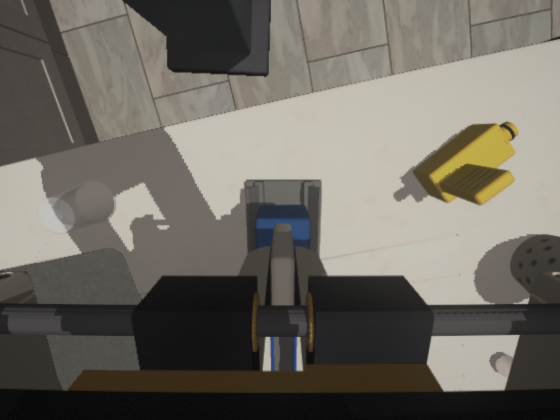

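The cartridge hangs centred over the tray to within 1 mm, with its body at (283,225) and the tray rails symmetric on either side. Yaw matches too, and the mouth is about 88 mm ahead of the fin. I'll lower it now.

>>> jog_arm(
  series=[
    {"fingers": 0,"dp": [0,0.5,25],"turn": [0,0,-0.003]},
    {"fingers": 0,"dp": [0,0,30],"turn": [0,0,0]},
    {"fingers": 0,"dp": [0,0,20],"turn": [0,0,0]},
    {"fingers": 0,"dp": [0,0,10],"turn": [0,0,0]},
    {"fingers": 0,"dp": [0,0,2],"turn": [0,0,0]},
  ],
)

```text
clock: 5.72
tool_pos: [0.4417, 0.2483, 0.0765]
orientation: [0.087, -3.137, 0.002]
wrist_force: [-0.3, 0.3, -0.8]
grip_width: 0.129
finger_force: 30.0
```

>>> jog_arm(
  series=[
    {"fingers": 0,"dp": [0,0,0],"turn": [0,0,0]},
    {"fingers": 0,"dp": [0,0,0],"turn": [0,0,0]},
    {"fingers": 0,"dp": [0,0,0],"turn": [0,0,0]},
  ],
)

```text
clock: 5.97
tool_pos: [0.4432, 0.2489, 0.0801]
orientation: [-0.089, 3.139, 0.001]
wrist_force: [-0.0, 0.7, -0.9]
grip_width: 0.127
finger_force: 30.0
```

>>> jog_arm(
  series=[
    {"fingers": 0,"dp": [0,0,2.5],"turn": [0,0,0]},
    {"fingers": 0,"dp": [0,0,1.5],"turn": [0,0,0]},
    {"fingers": 0,"dp": [0,0,0],"turn": [0,0,0]},
    {"fingers": 0,"dp": [0,0,0],"turn": [0,0,0]},
  ],
)

```text
clock: 6.3
tool_pos: [0.4426, 0.2485, 0.0747]
orientation: [-0.09, 3.14, -0.0]
wrist_force: [-0.6, 0.1, -1.8]
grip_width: 0.127
finger_force: 30.0
```

>>> jog_arm(
  series=[
    {"fingers": 0,"dp": [0,0,0.7],"turn": [0,0,0]},
    {"fingers": 0,"dp": [0,0,0],"turn": [0,0,0]},
    {"fingers": 0,"dp": [0,0,0],"turn": [0,0,0]},
    {"fingers": 0,"dp": [0,0,0],"turn": [0,0,0]},
  ],
)

```text
clock: 6.63
tool_pos: [0.4426, 0.2485, 0.074]
orientation: [-0.09, 3.14, -0.0]
wrist_force: [0.7, -0.1, -1.6]
grip_width: 0.128
finger_force: 30.0
```

```bash
python3 -c "
from h import *
goto([.4425,.2477,.0735],np.pi/2+.054)"; python3 look.py t2 | grep -v tray
```

```text
tcp [0.4426 0.2485 0.074 ] yaw_y 1.628 tilt [ 0. -0.] F [ 0.7 -0.1 -1.6] t 6.6333 w 0.128 ff 29.994707107543945
dp mm [ 0.1 -0.8  0.5] turn z 0.0032
tcp [0.4426 0.2485 0.074 ] yaw_y 1.628 tilt [ 0. -0.] F [ 0.7 -0.1 -1.6] t 6.6333 w 0.128 ff 29.994707107543945
dp mm [  0.1  -0.8 -91. ] turn z 0.0032
wrist body -30 64 -17.1 15.3
wrist body -20 696 -20.1 17.7
wrist body -10 454 -20.1 17.9
wrist body 0 23 -19.5 17.2
rear [-20.7 -20.6 -20.6]
wrist roof -20 68 -7.2 4.3 slot -1.5 -0.9
wrist roof 80 77 -15.1 13.6 slot -12.2 10.0
wrist roof 90 54 -15.1 13.8 slot -12.2 10.0
rear []
top roof 90 41 16.0 40.5 slot 16.0 18.1
top roof 100 61 11.0 42.0 slot 20.1 22.0
top roof 110 91 -31.6 41.6 slot -11.2 10.8
top roof 120 119 -41.1 41.0 slot -11.9 11.9
top roof 130 121 -41.8 40.5 slot -10.8 11.2
top roof 140 121 -42.1 41.8 slot -11.0 10.6
top roof 150 119 -41.0 41.6 slot -11.6 12.3
top roof 160 122 -41.8 40.9 slot -12.2 11.7
top roof 170 115 -42.0 40.4 slot -10.9 11.0
top roof 180 119 -40.7 41.7 slot -11.3 10.6
top roof 190 120 -41.4 41.5 slot -12.0 12.2
top roof 200 115 -41.9 40.9 slot -10.8 11.4
top roof 210 116 -40.8 40.3 slot -11.2 10.8
top roof 220 118 -41.3 41.7 slot -11.7 10.6
top roof 230 116 -42.1 41.5 slot -12.3 11.9
top roof 240 115 -40.4 40.7 slot -10.9 11.1
```

Body and slot centres agree to within 1 mm. I'll push forward slowly, watching the force.

>>> jog_arm(
  series=[
    {"fingers": 0,"dp": [-4,0,0.3],"turn": [0,0,0.003]},
    {"fingers": 0,"dp": [-4,0,0],"turn": [0,0,0]},
    {"fingers": 0,"dp": [-3,0,0],"turn": [0,0,0]},
    {"fingers": 0,"dp": [-3,0,0],"turn": [0,0,0]},
    {"fingers": 0,"dp": [-3,0,0],"turn": [0,0,0]},
  ],
)

```text
clock: 7.15
tool_pos: [0.4598, 0.2494, 0.0735]
orientation: [0.085, -3.14, 0.0]
wrist_force: [-1.5, -0.1, -0.3]
grip_width: 0.128
finger_force: 30.0
```

>>> jog_arm(
  series=[
    {"fingers": 0,"dp": [-3,0,0],"turn": [0,0,0]},
    {"fingers": 0,"dp": [-3,0,0],"turn": [0,0,0]},
    {"fingers": 0,"dp": [-3,0,0],"turn": [0,0,0]},
    {"fingers": 0,"dp": [-3,0,0],"turn": [0,0,0]},
    {"fingers": 0,"dp": [-3,0,0],"turn": [0,0,0]},
  ],
)

```text
clock: 7.57
tool_pos: [0.4748, 0.2502, 0.0736]
orientation: [0.085, -3.14, 0.0]
wrist_force: [-1.3, -1.0, -1.4]
grip_width: 0.123
finger_force: 30.0
```

>>> jog_arm(
  series=[
    {"fingers": 0,"dp": [-3,0,0],"turn": [0,0,0]},
    {"fingers": 0,"dp": [-3,0,0],"turn": [0,0,0]},
    {"fingers": 0,"dp": [-3,0,0],"turn": [0,0,0]},
    {"fingers": 0,"dp": [-3,0,0],"turn": [0,0,0]},
    {"fingers": 0,"dp": [-3,0,0],"turn": [0,0,0]},
  ],
)

```text
clock: 7.98
tool_pos: [0.4897, 0.2508, 0.0735]
orientation: [0.085, -3.14, 0.001]
wrist_force: [-2.6, -3.1, -1.4]
grip_width: 0.126
finger_force: 30.0
```

>>> jog_arm(
  series=[
    {"fingers": 0,"dp": [-3,0,0],"turn": [0,0,0]},
    {"fingers": 0,"dp": [-3,0,0],"turn": [0,0,0]},
    {"fingers": 0,"dp": [-3,0,0],"turn": [0,0,0]},
    {"fingers": 0,"dp": [-3,0,0],"turn": [0,0,0]},
    {"fingers": 0,"dp": [-3,0,0],"turn": [0,0,0]},
  ],
)

```text
clock: 8.4
tool_pos: [0.5049, 0.252, 0.0737]
orientation: [-0.085, 3.14, 0.0]
wrist_force: [-1.2, -1.4, -0.8]
grip_width: 0.13
finger_force: 30.0
```

>>> jog_arm(
  series=[
    {"fingers": 0,"dp": [-3,0,0],"turn": [0,0,0]},
    {"fingers": 0,"dp": [-3,0,0],"turn": [0,0,0]},
    {"fingers": 0,"dp": [-3,0,0],"turn": [0,0,0]},
    {"fingers": 0,"dp": [-3,0,0],"turn": [0,0,0]},
    {"fingers": 0,"dp": [-3,0,0],"turn": [0,0,0]},
  ],
)

```text
clock: 8.82
tool_pos: [0.5198, 0.2528, 0.0737]
orientation: [-0.085, 3.14, 0.0]
wrist_force: [-0.8, -1.7, -1.2]
grip_width: 0.124
finger_force: 30.0
```

>>> jog_arm(
  series=[
    {"fingers": 0,"dp": [-3,0,0],"turn": [0,0,0]},
    {"fingers": 0,"dp": [-3,0,0],"turn": [0,0,0]},
    {"fingers": 0,"dp": [-3,0,0],"turn": [0,0,0]},
    {"fingers": 0,"dp": [-3,0,0],"turn": [0,0,0]},
    {"fingers": 0,"dp": [-3,0,0],"turn": [0,0,0]},
  ],
)

```text
clock: 9.23
tool_pos: [0.5347, 0.2535, 0.0736]
orientation: [0.085, -3.14, 0.0]
wrist_force: [-0.6, -1.7, -1.9]
grip_width: 0.125
finger_force: 30.0
```

>>> jog_arm(
  series=[
    {"fingers": 0,"dp": [-3,0,0],"turn": [0,0,0]},
    {"fingers": 0,"dp": [-3,0,0],"turn": [0,0,0]},
    {"fingers": 0,"dp": [-3,0,0],"turn": [0,0,0]},
    {"fingers": 0,"dp": [-3,0,0],"turn": [0,0,0]},
    {"fingers": 0,"dp": [-3,0,0],"turn": [0,0,0]},
  ],
)

```text
clock: 9.65
tool_pos: [0.5497, 0.2544, 0.0736]
orientation: [0.085, -3.14, 0.0]
wrist_force: [-0.2, -1.3, -0.8]
grip_width: 0.127
finger_force: 30.0
```

>>> jog_arm(
  series=[
    {"fingers": 0,"dp": [-3,0,0],"turn": [0,0,0]},
    {"fingers": 0,"dp": [-3,0,0],"turn": [0,0,0]},
    {"fingers": 0,"dp": [-3,0,0],"turn": [0,0,0]},
    {"fingers": 0,"dp": [-3,0,0],"turn": [0,0,0]},
    {"fingers": 0,"dp": [-3,0,0],"turn": [0,0,0]},
  ],
)

```text
clock: 10.07
tool_pos: [0.5647, 0.2552, 0.0736]
orientation: [0.085, -3.14, 0.0]
wrist_force: [-0.2, -1.3, -1.7]
grip_width: 0.124
finger_force: 30.0
```

>>> jog_arm(
  series=[
    {"fingers": 0,"dp": [-3,0,0],"turn": [0,0,0]},
    {"fingers": 0,"dp": [-3,0,0],"turn": [0,0,0]},
    {"fingers": 0,"dp": [-3,0,0],"turn": [0,0,0]},
    {"fingers": 0,"dp": [-2,0,0],"turn": [0,0,0]},
    {"fingers": 0,"dp": [-2,0,0],"turn": [0,0,0]},
  ],
)

```text
clock: 10.48
tool_pos: [0.5776, 0.2559, 0.0736]
orientation: [0.085, -3.14, 0.0]
wrist_force: [0.1, -1.3, -2.0]
grip_width: 0.127
finger_force: 30.0
```

```bash
python3 look.py t3 | grep -v tray
```

```text
tcp [0.5776 0.2559 0.0736] yaw_y 1.625 tilt [-0. -0.] F [ 0.1 -1.3 -2. ] t 10.4833 w 0.127 ff 29.996158182621002
dp mm [135.4  -0.8 -91.4] turn z 0.0002
wrist body -30 48 -12.4 9.4
wrist body -20 363 -12.4 10.0
wrist body -10 158 -12.5 9.5
rear [-49.2 -48.9 -48.9]
wrist roof -50 1595 -43.4 40.7 slot -12.5 9.4
wrist roof -40 1564 -43.5 40.7 slot -12.5 9.4
wrist roof -30 1512 -43.5 40.4 slot -12.1 9.6
wrist roof -20 1524 -43.8 40.7 slot 4.2 9.2
wrist roof -10 1206 -43.6 40.6 slot -12.3 9.3
wrist roof 0 711 -43.4 40.7 slot -24.8 21.9
wrist roof 10 303 -43.4 40.7 slot -28.9 26.8
wrist roof 60 42 -13.5 11.4 slot -12.7 9.3
wrist roof 70 86 -14.3 12.4 slot -12.2 9.3
wrist roof 80 110 -15.3 13.3 slot -12.3 9.4
wrist roof 90 36 -15.3 13.4 slot -12.4 9.7
top body -20 25 -10.2 9.8
rear [-47.7 -47.7 -47.5]
top roof -50 52 -40.8 -12.0 slot -16.5 -14.4
top roof -40 61 -41.5 -10.9 slot -34.4 -32.5
top roof -30 64 -42.0 -10.8 slot -39.8 -37.7
top roof -20 28 -40.5 3.5 slot -11.6 3.5
top roof 160 28 10.3 40.0 slot 12.6 14.9
top roof 220 17 40.6 59.5 slot 43.1 45.5
top roof 240 21 -43.0 24.0 slot -17.7 16.7
```

>>> jog_arm(
  series=[
    {"fingers": 0,"dp": [-2,0,0],"turn": [0,0,0]},
    {"fingers": 0,"dp": [-2,0,0],"turn": [0,0,0]},
    {"fingers": 0,"dp": [-2,0,0],"turn": [0,0,0]},
    {"fingers": 0,"dp": [-2,0,0],"turn": [0,0,0]},
    {"fingers": 0,"dp": [-1,0,0],"turn": [0,0,0]},
  ],
)

```text
clock: 11.0
tool_pos: [0.5866, 0.2564, 0.0736]
orientation: [-0.085, 3.14, -0.0]
wrist_force: [-0.9, -2.0, -0.5]
grip_width: 0.126
finger_force: 30.0
```

>>> jog_arm(
  series=[
    {"fingers": 0,"dp": [-1,0,0],"turn": [0,0,0]},
    {"fingers": 0,"dp": [-1,0,0],"turn": [0,0,0]},
    {"fingers": 0,"dp": [-1,0,0],"turn": [0,0,0]},
    {"fingers": 0,"dp": [-1,0,0],"turn": [0,0,0]},
  ],
)

```text
clock: 11.33
tool_pos: [0.5904, 0.2566, 0.0736]
orientation: [0.085, -3.14, 0.0]
wrist_force: [0.2, -2.0, -2.8]
grip_width: 0.126
finger_force: 30.0
```

>>> jog_arm(
  series=[
    {"fingers": 0,"dp": [-1,0,0],"turn": [0,0,0]},
    {"fingers": 0,"dp": [-1,0,0],"turn": [0,0,0]},
    {"fingers": 0,"dp": [-1,0,0],"turn": [0,0,0]},
    {"fingers": 0,"dp": [-1,0,0],"turn": [0,0,0]},
  ],
)

```text
clock: 11.67
tool_pos: [0.5945, 0.2568, 0.0737]
orientation: [-0.085, 3.14, 0.0]
wrist_force: [-1.5, -1.8, -0.9]
grip_width: 0.128
finger_force: 30.0
```

>>> jog_arm(
  series=[
    {"fingers": 0,"dp": [-1,0,0],"turn": [0,0,0]},
    {"fingers": 0,"dp": [-1,0,0],"turn": [0,0,0]},
    {"fingers": 0,"dp": [-1,0,0],"turn": [0,0,0]},
    {"fingers": 0,"dp": [0,0,0],"turn": [0,0,0]},
  ],
)

```text
clock: 12.0
tool_pos: [0.5975, 0.2571, 0.0737]
orientation: [-0.085, 3.14, 0.0]
wrist_force: [0.0, -0.1, -0.9]
grip_width: 0.129
finger_force: 30.0
```

Lateral force has gone, so the flap has shut behind the cartridge. I'll continue feeling for the seal.

>>> jog_arm(
  series=[
    {"fingers": 0,"dp": [-1,0,0],"turn": [0,0,0]},
    {"fingers": 0,"dp": [-1,0,0],"turn": [0,0,0]},
    {"fingers": 0,"dp": [-1,0,0],"turn": [0,0,0]},
    {"fingers": 0,"dp": [-1,0,0],"turn": [0,0,0]},
  ],
)

```text
clock: 12.33
tool_pos: [0.6013, 0.2573, 0.0737]
orientation: [0.085, -3.14, -0.0]
wrist_force: [-4.2, 0.5, 0.8]
grip_width: 0.129
finger_force: 30.0
```

>>> jog_arm(
  series=[
    {"fingers": 0,"dp": [-0.5,0,0],"turn": [0,0,0]},
    {"fingers": 0,"dp": [-0.5,0,0],"turn": [0,0,0]},
    {"fingers": 0,"dp": [-0.5,0,0],"turn": [0,0,0]},
    {"fingers": 0,"dp": [0,0,0],"turn": [0,0,0]},
  ],
)

```text
clock: 12.67
tool_pos: [0.6029, 0.2573, 0.0737]
orientation: [-0.085, 3.14, 0.0]
wrist_force: [-2.9, 0.8, 0.3]
grip_width: 0.126
finger_force: 30.0
```

>>> jog_arm(
  series=[
    {"fingers": 0,"dp": [-0.5,0,0],"turn": [0,0,0]},
    {"fingers": 0,"dp": [-0.5,0,0],"turn": [0,0,0]},
    {"fingers": 0,"dp": [0,0,0],"turn": [0,0,0]},
  ],
)

```text
clock: 12.92
tool_pos: [0.6036, 0.2574, 0.0737]
orientation: [0.085, -3.14, -0.0]
wrist_force: [-7.5, 1.0, 3.9]
grip_width: 0.124
finger_force: 30.0
```

>>> jog_arm(
  series=[
    {"fingers": 0,"dp": [-0.4,0,0],"turn": [0,0,0]},
    {"fingers": 0,"dp": [0,0,0],"turn": [0,0,0]},
    {"fingers": 0,"dp": [0,0,0],"turn": [0,0,0]},
  ],
)

```text
clock: 13.17
tool_pos: [0.6036, 0.2574, 0.0738]
orientation: [0.085, -3.139, 0.0]
wrist_force: [-10.6, -0.4, 5.1]
grip_width: 0.125
finger_force: 30.0
```

Hard stop felt: the force rose to 10.6 N with no advance, about 6 mm after first contact. I'll ease off, release and lift.

>>> jog_arm(
  series=[
    {"fingers": 0,"dp": [0.8,0,0],"turn": [0,0,0]},
    {"fingers": 0,"dp": [0,0,0],"turn": [0,0,0]},
  ],
)

```text
clock: 13.33
tool_pos: [0.6034, 0.2573, 0.0737]
orientation: [-0.085, 3.14, -0.0]
wrist_force: [-3.7, -0.3, 0.9]
grip_width: 0.129
finger_force: 30.0
```

>>> jog_arm(
  series=[
    {"fingers": 40,"dp": [0,0,0],"turn": [0,0,0]},
    {"fingers": 40,"dp": [0,0,0],"turn": [0,0,0]},
    {"fingers": 40,"dp": [0,0,0],"turn": [0,0,0]},
    {"fingers": 40,"dp": [0,0,0],"turn": [0,0,0]},
    {"fingers": 40,"dp": [0,0,0],"turn": [0,0,0]},
  ],
)

```text
clock: 13.75
tool_pos: [0.6036, 0.2573, 0.0737]
orientation: [-0.085, 3.14, 0.0]
wrist_force: [-0.3, 0.7, 0.0]
grip_width: 0.412
finger_force: 0.0
```

>>> jog_arm(
  series=[
    {"fingers": 40,"dp": [0,0,-15],"turn": [0,0,0]},
    {"fingers": 40,"dp": [0,0,-30],"turn": [0,0,0]},
    {"fingers": 40,"dp": [0,0,-30],"turn": [0,0,0]},
    {"fingers": 40,"dp": [0,0,-25],"turn": [0,0,0]},
    {"fingers": 40,"dp": [0,0,-20],"turn": [0,0,0]},
  ],
)

```text
clock: 14.17
tool_pos: [0.6038, 0.2574, 0.1976]
orientation: [-0.085, 3.138, 0.001]
wrist_force: [-0.4, -0.7, 0.5]
grip_width: 0.429
finger_force: 0.0
```

Run:
```python
from h import *
s=arm.get_state(); print(s['clock'],s['tool_pos'],s['wrist_force'],s['grip_width'])
yaw=.054; o=np.array([.5287,.2525]); ex=np.array([np.cos(yaw),np.sin(yaw)]); ey=np.array([-ex[1],ex[0]])
i=camera_info('wrist'); im,d=grab_frame('wrist'); cv2.imwrite('pics/end.png',im[:,:,::-1])
v,u=np.mgrid[0:420,0:560].reshape(2,-1); w=world('wrist',np.c_[u,v],d[v,u],info=i)
X=(w[:,:2]-o)@ex*1000; Y=(w[:,:2]-o)@ey*1000; Z=w[:,2]*1000
m=(abs(Y)<15)&(X>40)&(X<130)&(Z>95)&(Z<118); print('fin',m.sum(),np.median(Z[m]),cv2.minAreaRect(np.c_[X,Y][m].astype(np.float32)))
m=(abs(Z-62)<4)&(abs(Y)<50)&(X<60)&(X>-20); print('roof front',np.percentile(X[m],[.5,1]),Y[m].min(),Y[m].max())
```

```text
14.1667 [0.60375543 0.2573914  0.19761206] [-0.42376793 -0.71715099  0.53870491] 0.42875649679319944
fin 496 108.37337960106794 ((74.0654525756836, -0.229949951171875), (33.784645080566406, 12.005078315734863), 0.11141776293516159)
roof front [0.27671696 0.34535787] -42.92989860634684 41.396017533522254
```

View pics/end.png

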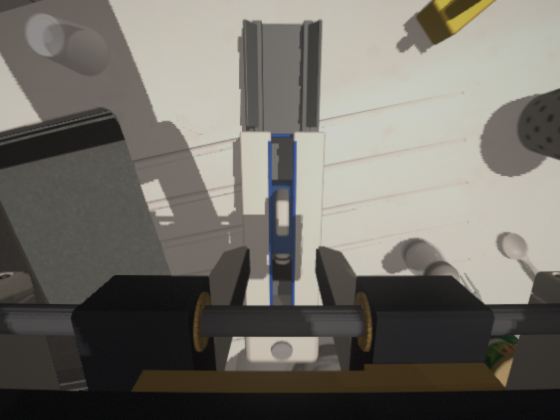

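The view shows the cartridge home in the slot with its fin at (283,213), 74 mm behind the mouth and upright. The flap is shut at (283,136), and the arm is clear. I'll hand the job in.

```bash
python3 -c "
from h import *
print(arm.sign_off())"
```

```text
the job is handed in; nothing more can be done
None
```

The cartridge is fully home in the unit with the flap shut behind it and the seal pressed to its stop at about 11 N; I released it and handed the job in at about 14 s, but no verdict came back.

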